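# Bottles back to their own spill trays

## Task

Stand each of the four screw-cap bottles on the open part of the worktop upright in its own spill tray: the red-capped bottle in the red tray, the blue-capped in the blue tray, the white-capped in the white tray, and the brown bottle with the black cap in the orange tray. Somebody left the blue-capped bottle in the red tray, so that one has to be moved out before the red-capped bottle can go in. Set the bottles down gently rather than dropping them, do not tip them over, and leave the glass beaker and the conical flask that stand among them where they are. The bottles at the far right against the back wall are not part of the job.

Things in the scene. Friction and masses are not known exactly. Their poses are not given: they have to be found in the camera images.
- bottle_red: white plastic bottle with a red cap and a blue label; round, body 50 mm across with straight sides from the foot up to about z = 64 mm, then a shoulder, cap 32 mm across from z = 87 mm, 105 mm tall in all. Origin: centre of its underside; z up along its axis. Can be gripped at any yaw. About 0.18 kg. Starts on the worktop.
- bottle_white: cream-coloured bottle with a white cap and a red-brown label band; round, body 50 mm across with straight sides from the foot up to about z = 64 mm, then a shoulder, cap 32 mm across from z = 87 mm, 105 mm tall in all. Origin: centre of its underside; z up along its axis. Can be gripped at any yaw. About 0.19 kg. Starts on the worktop.
- bottle_blue: white plastic bottle with a blue cap, the smallest of the four; round, body 44 mm across with straight sides from the foot up to about z = 50 mm, then a shoulder, cap 29 mm across from z = 68 mm, 82 mm tall in all. Origin: centre of its underside; z up along its axis. Can be gripped at any yaw. About 0.12 kg. Starts standing in the red tray.
- bottle_brown: brown (amber) bottle with a black cap, the largest of the four; round, body 62 mm across with straight sides from the foot up to about z = 83 mm, then a shoulder, cap 38 mm across from z = 112 mm, 135 mm tall in all. Origin: centre of its underside; z up along its axis. Can be gripped at any yaw. About 0.34 kg. Starts on the worktop.
- tray_red: red plastic spill tray: a shallow round dish fixed to the worktop, outside diameter 80 mm, 14 mm high, wall 5 mm, inner floor 70 mm wide and 4 mm above the worktop; takes the red-capped bottle. Origin: centre of its underside, on the worktop; z up. The blue-capped bottle stands in it at the start.
- tray_white: white plastic spill tray: a shallow round dish fixed to the worktop, outside diameter 80 mm, 14 mm high, wall 5 mm, inner floor 70 mm wide and 4 mm above the worktop; takes the white-capped bottle. Origin: centre of its underside, on the worktop; z up.
- tray_blue: blue plastic spill tray: a shallow round dish fixed to the worktop, outside diameter 74 mm, 14 mm high, wall 5 mm, inner floor 64 mm wide and 4 mm above the worktop; takes the blue-capped bottle. Origin: centre of its underside, on the worktop; z up.
- tray_orange: orange plastic spill tray: a shallow round dish fixed to the worktop, outside diameter 92 mm, 14 mm high, wall 5 mm, inner floor 82 mm wide and 4 mm above the worktop; takes the brown bottle with the black cap. Origin: centre of its underside, on the worktop; z up.
- beaker: small glass beaker, 52 mm across, 68 mm high, loose on the worktop; not to be disturbed. Origin: centre of its underside; z up.
- flask: conical glass flask, 63 mm across the foot, 104 mm high, loose on the worktop; not to be disturbed. Origin: centre of its underside; z up.
Mind the look-alikes: they are no part of the job. What is shaped like the bottle_white but turquoise is not meant.

How it is judged:
At the end, for the whole second after the job is handed in: Each bottle stands upright (0.1 rad) on the floor of its own tray, axis within 13 mm of the tray centre, foot under 9 mm above the tray underside, at rest and released; red cap in red, blue in blue, white in white, brown bottle in orange; beaker and flask upright within 30 mm of their start (horizontal distance between bottle_red and tray_red below 0.013 m and z of bottle_red in the frame of tray_red below 0.009 m and angle between each of bottle_red, bottle_white, bottle_blue, bottle_brown's own z axis and vertical below 0.1 rad and linear speed of each of bottle_red, bottle_white, bottle_blue, bottle_brown below 0.02 m/s and contact force between each of bottle_red, bottle_white, bottle_blue, bottle_brown and the fingers below 0.05 N and horizontal distance between bottle_white and tray_white below 0.013 m and z of bottle_white in the frame of tray_white below 0.009 m and horizontal distance between bottle_blue and tray_blue below 0.013 m and z of bottle_blue in the frame of tray_blue below 0.009 m and horizontal distance between bottle_brown and tray_orange below 0.013 m and z of bottle_brown in the frame of tray_orange below 0.009 m and distance of each of beaker, flask from where it was at the start of the episode below 0.03 m and angle between each of beaker, flask's own z axis and vertical below 0.2 rad); the robot touches nothing.
It fails at once if a bottle is tipped over (more than 0.6 rad) (angle between any of bottle_red, bottle_white, bottle_blue, bottle_brown's own z axis and vertical above 0.6 rad).
It fails at once if the beaker or the flask is tipped over (more than 0.6 rad) (angle between any of beaker, flask's own z axis and vertical above 0.6 rad).
It fails at once if a bottle is dropped (out of the fingers at more than 0.6 m/s, a fall of about 2 cm) ((linear speed of bottle_red above 0.6 m/s and contact force between bottle_red and the fingers below 0.1 N) or (linear speed of bottle_white above 0.6 m/s and contact force between bottle_white and the fingers below 0.1 N) or (linear speed of bottle_blue above 0.6 m/s and contact force between bottle_blue and the fingers below 0.1 N) or (linear speed of bottle_brown above 0.6 m/s and contact force between bottle_brown and the fingers below 0.1 N)).
It also fails if it takes over 128 s, if anything falls off the work surface, if the arm or the gripper's body presses on something with over 40 N, if the wrist force passes 120 N, or if a joint passes its speed limit or range.

## Robot

A 6-joint arm with a two-finger parallel gripper is mounted at the origin on a cart in front of the work surface, level with it; the furniture and walls round the work are solid. World frame = base frame: x ahead of the robot, y to its left, z up, the work surface at z = 0. Lengths are in m, angles in rad, forces in N, time in s.
With the tool pointing down it reaches from about 0.325 to 0.875 m from the base axis. Payload 4.4 kg.
Tool frame: the origin (TCP) lies midway between the tips of the shut fingers; the grasp point (between the pads) lies 19 mm behind it (bot.grip_depth is the distance from the TCP to the grasp point, in m); z points along the fingers, y is the line along which they close (so a half turn about z gives the same grasp; the last joint's range is limited). The gripper opens to 85 mm and grips with 20 to 120 N. Pads are 22 mm wide; open, the fingers measure 114 mm over their backs; the gripper's body (76 mm by 85 mm) begins 54 mm behind the grasp point. The pads swing forward as they close: fully open they stand 13 mm farther back than shut.
Start: joints at [-1.373, 0.207, 1.542, -0, 1.393, -0.15], TCP at [0.197, -0.54, 0.231] pointing down, gripper open.
Joint ranges: [-2.73, 2.73], [-0.86, 2.22], [0.23, 2.46], [-1.11, 4.25], [0.08, 2.63], [-2.82, 2.82]. Speed limits (rad/s): [2.79, 2.79, 3.14, 3.14, 3.14, 3.14].

## Interface

Orientations are given as [roll, pitch, yaw] about the fixed x, y, z axes, in that order (R = Rz(yaw) Ry(pitch) Rx(roll)).
In Python, from cell import bot gives the robot as it stands.
- The arm moves only by the shell command python3 -m pendant 'ROWS' [FORCE]. ROWS is JSON, a list of rows, each a list of 3 entries, a list of its own where there are three numbers: the shift along the world's x, y, z in units of 0.5 m (1.0 is 0.5 m), then the turn, a rotation vector about the world's x, y, z in units of 2 rad (1.0 is 2 rad), then the opening, from 0 (shut) to 1 (fully open). In form: [[[x, y, z], [rx, ry, rz], grip], ...]. A call has exactly 8 rows; each row shifts and turns the commanded pose from where the row before left it; what a row does not reach is not made up. A row lasts 1/12 s, in which the tool goes at most 41.7 mm and 7.16 degrees, less where a joint would pass 70% of its speed; a pose out of reach is approached as far as the arm can. A call with a number of a shift or a turn outside -1 to 1 is refused whole. A call with a gripper value outside its range is refused whole. The fingers move at their own pace and stop on an object; FORCE is the grip in N (left out, the last holds). Time passes only in rows, so rows that do not move let the fingers close, or fill a call up. It gives the time, the measured TCP pose, the force, the opening and the grip force at its end, in the units of the state.
- bot.sense(): the state, without advancing time (a new reading comes with each control period).
- bot.grab_frame(name): name is "scene" or "top" or "wrist"; returns a dict with "frame" (480x640x3 uint8, blue, green, red), "range_z" (480x640 float32, m along the optical axis (not along the pixel's ray), 0 where there is no reading), "fx", "fy", "cx", "cy" (pixels), "distortion" ([k1, k2, p1, p2, k3] as OpenCV has them; the pictures are not rectified), "R" (3x3) and "t" (3): a world point X has camera coordinates R X + t. Camera axes: x right, y down, z forward; pixel columns grow to the right and rows downward; lengths in m; the calibration is good to about 2 mm. A picture is of the moment at which its call begins.
- bot.hand_in(): hands the job in; it is judged then, once.
Trained networks look in the newest picture that a camera, given by its name, has taken for a name from the list of things; names that differ only in an ending like _2 or _b are one class to them, and where a whole thing is asked for, a point or a joint stands for the part that bears it (a point fixed in the world has none). Each returns a list of dicts, best first, with "confidence" (0 to 1); they miss things now and then, are a little off and sometimes report something else, mostly with a low value. They report only what shows in the picture. A call takes as long as a camera call. They do not tell look-alikes from the thing itself.
- bot.outline_of(camera, target): "region" (480x640 bool, what is visible of it) and "centre" ([column, row] in pixels, amid what is visible of it).
The state is a dict: "t": time; "joints": joint angles; "qvel": joint speeds; "effort": joint torques, N m; "eef_pos": TCP position; "eef_rot": TCP orientation; "ft_force": force on the tool from outside, world axes, zero at the start; "wrist_torque": the same for the moment, N m; "opening": finger opening in m; "finger_force": force on a finger pad.
Only numpy, scipy, OpenCV 4.12 (cv2) and the standard library are available. Lean on these libraries where they do the work, as an engineer would, in place of code of your own. Each camera call takes 0.05 s, during which the arm holds its last target. There are 200 camera calls.

## Working session

There is one attempt and no reset: what is moved stays moved. The work goes in short steps, Python scripts to look and compute and a shell command to move; the robot and the scene stay as the last step left them, time stands still between calls to the robot, and variables do not carry over. Pictures are saved under pics/ and viewed, at most 14 in all, crops included, and the job is handed in when it is done.

```bash
mkdir -p pics; ls
python3 - <<'E'
from cell import bot
import cv2
for n in ("scene","top"):
    f=bot.grab_frame(n); cv2.imwrite(f"pics/{n}0.png",f["frame"])
print(bot.sense())
E
```

```text
pics
{'t': 0.1, 'joints': array([-1.37250745e+00,  2.07382604e-01,  1.54283561e+00,  1.45905777e-05,
        1.39350333e+00, -1.50515391e-01]), 'qvel': array([-0.0005547 , -0.00229441, -0.00452796,  0.00018503, -0.00228873,
        0.00066082]), 'effort': array([-7.37477712e-04, -3.84099555e+01, -2.92549539e+01, -2.14381921e-04,
        4.88623395e-03,  1.91602305e-05]), 'eef_pos': array([ 0.19636709, -0.53969066,  0.2302031 ]), 'eef_rot': array([-3.13948999e+00, -3.33416077e-04,  3.48801329e-01]), 'ft_force': array([0.41829491, 0.12774845, 0.0718096 ]), 'wrist_torque': array([ 0.0563317 , -0.00127732,  0.00925611]), 'finger_force': 0.0, 'opening': 0.08556099843847183}
```

View pics/scene0.png

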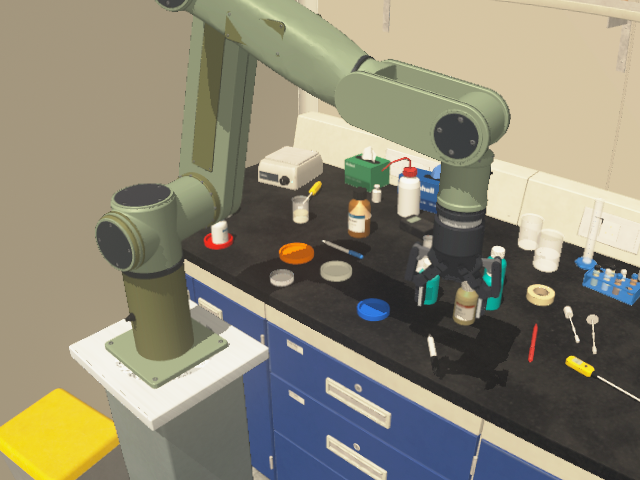

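View pics/top0.png

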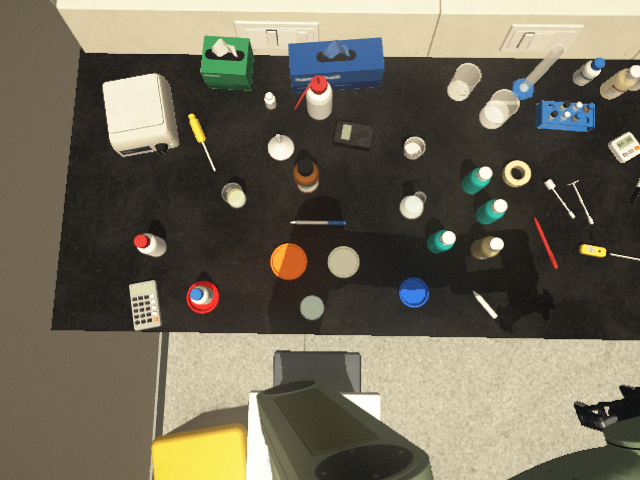

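The top view shows:
- Red cap at (150,244), and the blue cap in the red tray at (203,297).
- Brown bottle at (307,175).
- Orange tray at (289,261). The white tray is the large pale dish at (343,262). The one at (312,307) is too small.
- Blue tray at (414,292).
- White-cap candidates: cream at (487,247), and turquoise at (441,240), (490,210) and (476,180). The cream one fits the description.

```bash
cat > h.py <<'E'
from cell import bot
import numpy as np, cv2
def cloud(f):
    v,u=np.mgrid[0:480,0:640]
    p=np.stack([u.ravel(),v.ravel()],1).astype(np.float64)[:,None]
    K=np.array([[f["fx"],0,f["cx"]],[0,f["fy"],f["cy"]],[0,0,1]])
    n=cv2.undistortPoints(p,K,np.array(f["distortion"]))[:,0]
    z=f["range_z"].ravel(); C=np.c_[n*z[:,None],z]
    P=(C-np.array(f["t"]))@np.array(f["R"])
    P[z==0]=np.nan
    return P.reshape(480,640,3)
def px(f,X):
    K=np.array([[f["fx"],0,f["cx"]],[0,f["fy"],f["cy"]],[0,0,1]])
    return cv2.projectPoints(np.array([X],float),cv2.Rodrigues(np.array(f["R"]))[0],np.array(f["t"]),K,np.array(f["distortion"]))[0].ravel()
def circ(xy):
    from scipy.optimize import least_squares
    c0=(xy.max(0)+xy.min(0))/2
    s=least_squares(lambda q:np.hypot(*(xy-q[:2]).T)-q[2],[*c0,.03],loss="soft_l1",f_scale=.002)
    return s.x
E
cat > m.py <<'E'
from h import *
import sys
f=bot.grab_frame("top"); P=cloud(f)
names=sys.argv[1:] or ["bottle_red","bottle_white","bottle_blue","bottle_brown","tray_red","tray_white","tray_blue","tray_orange","beaker","flask"]
H=dict(bottle_red=.105,bottle_white=.105,bottle_blue=.082,bottle_brown=.135)
for n in names:
    for o in bot.outline_of("top",n)[:4]:
        Q=P[o["region"]]; Q=Q[~np.isnan(Q[:,0])]
        if len(Q)<8: continue
        zt=np.percentile(Q[:,2],97)
        if n.startswith("tray"):
            m=o["region"].astype(np.uint8); c=max(cv2.findContours(m,0,1)[0],key=cv2.contourArea)[:,0]
            # outline rays to rim plane z=.014
            K=np.array([[f["fx"],0,f["cx"]],[0,f["fy"],f["cy"]],[0,0,1]])
            r=cv2.undistortPoints(c[:,None].astype(float),K,np.array(f["distortion"]))[:,0]
            R=np.array(f["R"]);d=np.c_[r,np.ones(len(r))]@R; o0=-R.T@np.array(f["t"])
            X=o0+d*((.014-o0[2])/d[:,2])[:,None]; q=circ(X[:,:2])
        else:
            T=Q[Q[:,2]>zt-.008]; q=np.r_[np.median(T[:,:2],0),(T[:,:2].max(0)+T[:,:2].min(0))/2]
        print(n,round(o["confidence"],2),np.round(o["centre"]),"ztop %.3f"%zt,np.round(q,4),o["region"].sum())
E
python3 m.py
python3 - <<'E'
from h import *
f=bot.grab_frame("top");i=f["frame"]
a=cv2.resize(i[160:270,390:530],None,fx=4,fy=4,interpolation=2);cv2.imwrite("pics/c1.png",a)
P=cloud(f); print(-f["R"].T@f["t"])
E
```

```text
bottle_red 0.85 [150. 243.] ztop 0.107 [0.5014 0.408  0.5029 0.4085] 548
bottle_white 0.98 [439. 241.] ztop 0.107 [ 0.5215 -0.3015  0.5221 -0.3021] 440
bottle_white 0.83 [488. 248.] ztop 0.107 [ 0.5074 -0.4124  0.5085 -0.413 ] 571
bottle_white 0.75 [491. 214.] ztop 0.106 [ 0.5992 -0.4252  0.5993 -0.4254] 571
bottle_white 0.75 [478. 180.] ztop 0.106 [ 0.6769 -0.3938  0.6775 -0.3944] 594
bottle_blue 0.55 [200. 293.] ztop 0.088 [0.3822 0.2787 0.3822 0.2782] 360
bottle_brown 0.56 [304. 173.] ztop 0.137 [0.6798 0.0313 0.6794 0.0304] 766
tray_red 0.86 [206. 304.] ztop 0.017 [0.3781 0.28   0.0397] 534
tray_red 0.46 [151. 243.] ztop 0.107 [0.5053 0.4179 0.0324] 536
tray_red 0.26 [413. 205.] ztop 0.104 [ 0.6157 -0.2397  0.0325] 561
tray_white 0.65 [345. 261.] ztop 0.016 [ 0.4704 -0.0659  0.0391] 813
tray_blue 0.73 [413. 205.] ztop 0.104 [ 0.6147 -0.2387  0.0317] 541
tray_blue 0.65 [410. 294.] ztop 0.016 [ 0.3977 -0.2401  0.0368] 748
tray_orange 0.66 [291. 261.] ztop 0.016 [0.4688 0.0719 0.0453] 1078
beaker 0.8 [237. 194.] ztop 0.069 [0.6386 0.2152 0.6292 0.2095] 509
flask 0.64 [413. 204.] ztop 0.103 [ 0.6163 -0.2417  0.6152 -0.2381] 501
[ 0.3612935  -0.01097015  1.12436816]
```

View pics/c1.png

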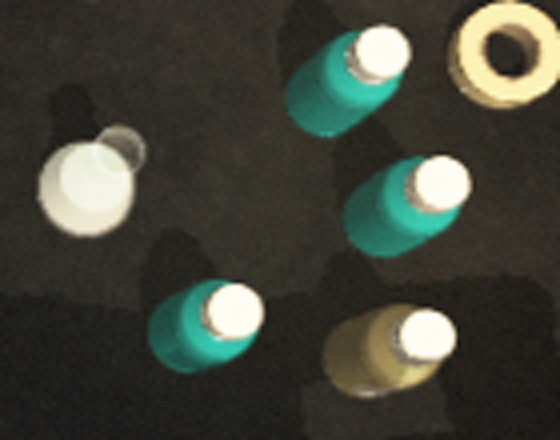

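The crop confirms the cream bottle at (487,247) as the white-capped one. The other three white caps sit on turquoise bottles. I'll start with it.

```bash
A='[[0.039,0.0159,0],[0,0,0],1]'; 
python3 -m pendant '[[[0.039,0.0159,0],[0,0,0],1],[[0.039,0.0159,0],[0,0,0],1],[[0.039,0.0159,0],[0,0,0],1],[[0.039,0.0159,0],[0,0,0],1],[[0.039,0.0159,0],[0,0,0],1],[[0.039,0.0159,0],[0,0,0],1],[[0.039,0.0159,0],[0,0,0],1],[[0.039,0.0159,0],[0,0,0],1]]' 40
python3 -m pendant '[[[0.039,0.0159,0],[0,0,0],1],[[0.039,0.0159,0],[0,0,0],1],[[0.039,0.0159,0],[0,0,0],1],[[0.039,0.0159,0],[0,0,0],1],[[0.039,0.0159,0],[0,0,0],1],[[0.039,0.0159,0],[0,0,0],1],[[0.039,0.0159,0],[0,0,0],1],[[0.039,0.0159,0],[0,0,0],1]]'
python3 - <<'E'
from h import *
f=bot.grab_frame("wrist"); P=cloud(f)
for o in bot.outline_of("wrist","bottle_white"):
    Q=P[o["region"]];T=Q[Q[:,2]>.097];print(o["confidence"],o["centre"],np.nanmedian(T,0),(np.nanmax(T,0)+np.nanmin(T,0))/2)
print(bot.sense()["eef_pos"],bot.sense()["eef_rot"])
E
```

```text
t: 1.37
eef_pos: [0.3534, -0.4763, 0.2314]
eef_rot: [3.141, -0.0, 0.349]
ft_force: [-0.3, -0.1, -0.6]
opening: 0.0854
finger_force: 0.0
t: 2.03
eef_pos: [0.5095, -0.4127, 0.2313]
eef_rot: [-3.142, 0.0, 0.349]
ft_force: [-0.4, 0.5, 1.1]
opening: 0.0856
finger_force: 0.0
0.87 [363.2, 30.5] [ 0.6704372  -0.39882526  0.10538036] [ 0.67224723 -0.39705155  0.10245563]
0.76 [318.2, 216.1] [ 0.50925341 -0.41535614  0.10548037] [ 0.50828021 -0.41593845  0.10277883]
0.73 [211.0, 163.2] [ 0.5224975  -0.3067268   0.10560707] [ 0.52177949 -0.30559395  0.10266704]
0.57 [368.6, 131.1] [ 0.59925977 -0.4277226   0.10542613] [ 0.59906448 -0.42796869  0.10248811]
[ 0.51109672 -0.4115181   0.23112652] [-3.14156695e+00 -1.34233336e-03  3.52387755e-01]
```

```bash
python3 -m pendant '[[[-0.003,-0.005,-0.05],[0,0,0],1],[[0,0,-0.05],[0,0,0],1],[[0,0,-0.05],[0,0,0],1],[[0,0,-0.05],[0,0,0],1],[[0,0,-0.05],[0,0,0],1],[[0,0,-0.05],[0,0,0],1],[[0,0,-0.046],[0,0,0],1],[[0,0,-0.04],[0,0,0],1]]'
python3 -m pendant '[[[0,0,0],[0,0,0],1],[[0,0,0],[0,0,0],0],[[0,0,0],[0,0,0],0],[[0,0,0],[0,0,0],0],[[0,0,0],[0,0,0],0],[[0,0,0],[0,0,0],0],[[0,0,0],[0,0,0],0],[[0,0,0],[0,0,0],0]]' 40
python3 -m pendant '[[[0,0,0.01],[0,0,0],0],[[0,0,0.03],[0,0,0],0],[[0,0,0.05],[0,0,0],0],[[0,0,0.05],[0,0,0],0],[[0,0,0.05],[0,0,0],0],[[0,0,0.05],[0,0,0],0],[[0,0,0.05],[0,0,0],0],[[0,0,0.02],[0,0,0],0]]'
```

```text
t: 2.8
eef_pos: [0.5056, -0.4156, 0.0364]
eef_rot: [-3.14, 0.001, 0.348]
ft_force: [-0.4, -0.6, 0.4]
opening: 0.0852
finger_force: 0.0
t: 3.47
eef_pos: [0.5077, -0.4168, 0.0406]
eef_rot: [3.139, -0.001, 0.349]
ft_force: [-2.1, 1.4, 5.6]
opening: 0.0479
finger_force: 41.9
t: 4.13
eef_pos: [0.5085, -0.4171, 0.198]
eef_rot: [3.135, -0.003, 0.349]
ft_force: [0.3, -0.2, -2.1]
opening: 0.048
finger_force: 41.6
```

```bash
python3 -m pendant '[[[-0.0048,0.02,0],[0,0,0],0],[[-0.0048,0.04,0],[0,0,0],0],[[-0.0048,0.05,0],[0,0,0],0],[[-0.0048,0.05,0],[0,0,0],0],[[-0.0048,0.05,0],[0,0,0],0],[[-0.0048,0.05,0],[0,0,0],0],[[-0.0048,0.05,0],[0,0,0],0],[[-0.0048,0.05,0],[0,0,0],0]]'
python3 -m pendant '[[[-0.0048,0.05,0],[0,0,0],0],[[-0.0048,0.05,0],[0,0,0],0],[[-0.0048,0.05,0],[0,0,0],0],[[-0.0048,0.05,0],[0,0,0],0],[[-0.0048,0.05,0],[0,0,0],0],[[-0.0048,0.05,0],[0,0,0],0],[[-0.0048,0.03,0],[0,0,0],0],[[-0.0048,0.01,0],[0,0,0],0]]'
python3 -m pendant '[[[0,0,0],[0,0,0],0],[[0,0,-0.03],[0,0,0],0],[[0,0,-0.04],[0,0,0],0],[[0,0,-0.04],[0,0,0],0],[[0,0,-0.04],[0,0,0],0],[[0,0,-0.04],[0,0,0],0],[[0,0,-0.04],[0,0,0],0],[[0,0,0],[0,0,0],0]]'
python3 - <<'E'
from h import *
f=bot.grab_frame("wrist"); cv2.imwrite("pics/w1.png",f["frame"]); P=cloud(f)
s=bot.sense();print(s["eef_pos"],s["eef_rot"],s["ft_force"])
for n in("bottle_white","tray_white"):
  for o in bot.outline_of("wrist",n): 
    Q=P[o["region"]];print(n,o["confidence"],o["centre"],np.nanmedian(Q,0),np.nanmax(Q,0),np.nanmin(Q,0))
E
```

```text
t: 4.8
eef_pos: [0.4858, -0.2328, 0.1905]
eef_rot: [-3.137, 0.003, 0.349]
ft_force: [0.7, 0.4, -1.4]
opening: 0.0479
finger_force: 41.6
t: 5.47
eef_pos: [0.4661, -0.0624, 0.1908]
eef_rot: [-3.138, 0.003, 0.352]
ft_force: [-0.4, -0.7, -2.3]
opening: 0.0477
finger_force: 41.6
t: 6.13
eef_pos: [0.4644, -0.0655, 0.0737]
eef_rot: [-3.136, 0.008, 0.347]
ft_force: [-1.8, 0.6, -2.7]
opening: 0.0478
finger_force: 42.0
[ 0.46583636 -0.06575597  0.07563152] [-3.13758048  0.00563558  0.34756648] [-0.22154919  0.26046975 -1.84482045]
bottle_white 0.75 [314.9, 320.2] [ 0.47987063 -0.06067278  0.11255211] [ 0.49152536 -0.03879047  0.14930064] [ 3.40482550e-01 -1.47021912e-01  1.21526681e-04]
bottle_white 0.47 [638.2, 293.3] [ 0.50998583 -0.28185546  0.00509083] [ 0.52177294 -0.27748318  0.00860538] [ 0.49963387 -0.29336164  0.00079379]
tray_white 0.81 [330.6, 219.5] [ 0.48697606 -0.06382551  0.00541805] [ 0.50996349 -0.02781747  0.05876765] [ 4.44897781e-01 -1.09885812e-01  1.67090696e-04]
```

View pics/w1.png

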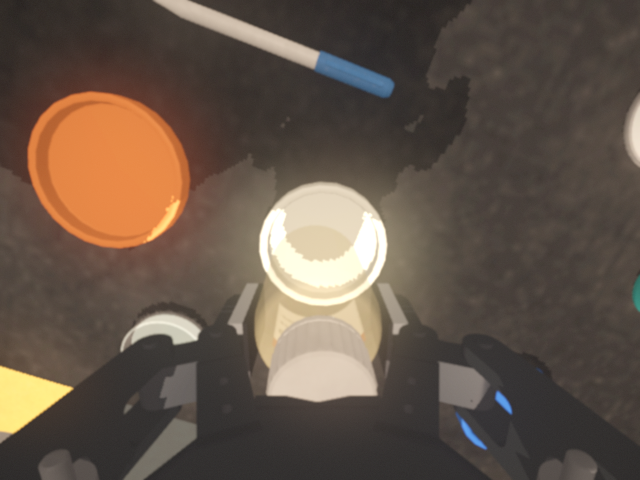

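The wrist view shows the white bottle held upright just above the white tray, whose rim is centred near (323,243). I'll lower it slowly.

```bash
python3 -m pendant '[[[0.008,-0.002,0],[0,0,0],0],[[0,0,-0.012],[0,0,0],0],[[0,0,-0.012],[0,0,0],0],[[0,0,-0.012],[0,0,0],0],[[0,0,-0.01],[0,0,0],0],[[0,0,-0.006],[0,0,0],0],[[0,0,-0.004],[0,0,0],0],[[0,0,0],[0,0,0],0]]'
python3 -m pendant '[[[0,0,-0.003],[0,0,0],0],[[0,0,0],[0,0,0],0],[[0,0,0],[0,0,0],0],[[0,0,0],[0,0,0],0],[[0,0,0],[0,0,0],0],[[0,0,0],[0,0,0],0],[[0,0,0],[0,0,0],0],[[0,0,0],[0,0,0],0]]'
```

```text
t: 6.95
eef_pos: [0.472, -0.0665, 0.0496]
eef_rot: [-3.141, 0.001, 0.349]
ft_force: [-0.4, 0.1, -2.3]
opening: 0.0481
finger_force: 42.0
t: 7.62
eef_pos: [0.4727, -0.0667, 0.0488]
eef_rot: [3.142, -0.0, 0.349]
ft_force: [-0.5, 0.8, -1.4]
opening: 0.0484
finger_force: 42.0
```

Not in contact yet; it settles 2–3 mm at a time.

```bash
python3 -m pendant '[[[-0.002,0,-0.004],[0,0,0],0],[[0,0,-0.002],[0,0,0],0],[[0,0,0],[0,0,0],0],[[0,0,0],[0,0,0],0],[[0,0,0],[0,0,0],0],[[0,0,0],[0,0,0],0],[[0,0,0],[0,0,0],0],[[0,0,0],[0,0,0],0]]'
python3 -m pendant '[[[0,0,-0.004],[0,0,0],0],[[0,0,0],[0,0,0],0],[[0,0,0],[0,0,0],0],[[0,0,0],[0,0,0],0],[[0,0,0],[0,0,0],0],[[0,0,0],[0,0,0],0],[[0,0,0],[0,0,0],0],[[0,0,0],[0,0,0],0]]'
```

```text
t: 8.28
eef_pos: [0.4717, -0.0667, 0.0458]
eef_rot: [3.142, -0.0, 0.349]
ft_force: [0.3, -0.8, -1.7]
opening: 0.048
finger_force: 42.0
t: 8.95
eef_pos: [0.4721, -0.0668, 0.0446]
eef_rot: [3.141, -0.001, 0.349]
ft_force: [-2.1, 1.2, 4.8]
opening: 0.0482
finger_force: 42.7
```

```bash
python3 -m pendant '[[[0,0,0],[0,0,0],0.7],[[0,0,0],[0,0,0],0.8],[[0,0,0],[0,0,0],1],[[0,0,0],[0,0,0],1],[[0,0,0],[0,0,0],1],[[0,0,0.02],[0,0,0],1],[[0,0,0.03],[0,0,0],1],[[0,0,0.05],[0,0,0],1]]'
python3 -m pendant '[[[0,0,0.06],[0,0,0],1],[[0,0,0.06],[0,0,0],1],[[0,0,0.06],[0,0,0],1],[[0,0,0.06],[0,0,0],1],[[0,0,0.02],[0,0,0],1],[[-0.02,0.06,0],[0,0,0],1],[[-0.02,0.06,0],[0,0,0],1],[[-0.02,0.06,0],[0,0,0],1]]'
python3 -m pendant '[[[-0.02,0.06,0],[0,0,0],1],[[-0.02,0.06,0],[0,0,0],1],[[-0.02,0.06,0],[0,0,0],1],[[-0.02,0.06,0],[0,0,0],1],[[-0.02,0.06,0],[0,0,0],1],[[-0.01,0.06,0],[0,0,0],1],[[-0.01,0.06,0],[0,0,0],1],[[0,0.06,0],[0,0,0],1]]'
python3 m.py bottle_white tray_white
python3 - <<'E'
from h import *
f=bot.grab_frame("wrist"); cv2.imwrite("pics/w2.png",f["frame"]); P=cloud(f)
s=bot.sense();print(s["eef_pos"],s["eef_rot"])
for o in bot.outline_of("wrist","bottle_blue"):
    Q=P[o["region"]];zt=np.nanpercentile(Q[:,2],95);T=Q[Q[:,2]>zt-.008];print(o["confidence"],o["centre"],zt,np.nanmedian(T,0),(np.nanmax(T,0)+np.nanmin(T,0))/2)
E
```

```text
t: 9.62
eef_pos: [0.4694, -0.066, 0.0927]
eef_rot: [-3.138, 0.004, 0.349]
ft_force: [0.5, -0.6, 0.8]
opening: 0.0852
finger_force: 0.0
t: 10.28
eef_pos: [0.4411, 0.0239, 0.2241]
eef_rot: [3.142, -0.001, 0.347]
ft_force: [-0.3, 1.1, 0.2]
opening: 0.0853
finger_force: 0.0
t: 10.95
eef_pos: [0.38, 0.2646, 0.2236]
eef_rot: [-3.142, 0.001, 0.349]
ft_force: [1.0, 0.1, -0.9]
opening: 0.0856
finger_force: 0.0
bottle_white 0.94 [440. 241.] ztop 0.107 [ 0.5216 -0.3033  0.5218 -0.3034] 509
bottle_white 0.84 [344. 259.] ztop 0.111 [ 0.4734 -0.0659  0.4737 -0.0659] 373
bottle_white 0.73 [492. 210.] ztop 0.106 [ 0.599  -0.4244  0.5991 -0.4252] 531
bottle_white 0.57 [477. 180.] ztop 0.106 [ 0.6766 -0.394   0.6773 -0.3939] 582
tray_white 0.63 [342. 271.] ztop 0.016 [ 0.4695 -0.0649  0.0369] 373
tray_white 0.53 [410. 293.] ztop 0.016 [ 0.3977 -0.2394  0.0367] 740
[0.38100893 0.26343714 0.22336777] [3.14086653e+00 1.28845890e-03 3.50860104e-01]
0.69 [286.7, 190.3] 0.015638022650621287 [0.37661395 0.28281777 0.01454271] [0.37760863 0.28095358 0.03370908]
0.63 [302.7, 207.4] 0.08749946111584109 [0.38375701 0.27885971 0.0866503 ] [0.38310655 0.27890993 0.08435505]
```

```bash
python3 -m pendant '[[[0.004,0.031,0],[0,0,0],1],[[0,0,-0.05],[0,0,0],1],[[0,0,-0.06],[0,0,0],1],[[0,0,-0.06],[0,0,0],1],[[0,0,-0.06],[0,0,0],1],[[0,0,-0.06],[0,0,0],1],[[0,0,-0.06],[0,0,0],1],[[0,0,-0.04],[0,0,0],1]]'
python3 -m pendant '[[[0,0,0],[0,0,0],1],[[0,0,0],[0,0,0],0],[[0,0,0],[0,0,0],0],[[0,0,0],[0,0,0],0],[[0,0,0],[0,0,0],0],[[0,0,0],[0,0,0],0],[[0,0,0],[0,0,0],0],[[0,0,0],[0,0,0],0]]' 40
python3 -m pendant '[[[0,0,0.01],[0,0,0],0],[[0,0,0.03],[0,0,0],0],[[0,0,0.05],[0,0,0],0],[[0,0,0.05],[0,0,0],0],[[0,0,0.05],[0,0,0],0],[[0,0,0.05],[0,0,0],0],[[0,0,0.05],[0,0,0],0],[[0,0,0.04],[0,0,0],0]]'
```

```text
t: 11.87
eef_pos: [0.3822, 0.2763, 0.0262]
eef_rot: [3.141, 0.004, 0.346]
ft_force: [0.1, -0.7, 0.2]
opening: 0.0855
finger_force: 0.0
t: 12.53
eef_pos: [0.3856, 0.2795, 0.031]
eef_rot: [3.141, -0.004, 0.349]
ft_force: [-0.3, -1.4, 7.1]
opening: 0.0418
finger_force: 40.8
t: 13.2
eef_pos: [0.3838, 0.2792, 0.1964]
eef_rot: [-3.141, -0.003, 0.349]
ft_force: [-0.2, 0.2, -0.7]
opening: 0.0416
finger_force: 40.8
```

```bash
python3 -m pendant '[[[0.0014,-0.02,0],[0,0,0],0],[[0.0014,-0.04,0],[0,0,0],0],[[0.0014,-0.05,0],[0,0,0],0],[[0.0014,-0.05,0],[0,0,0],0],[[0.0014,-0.05,0],[0,0,0],0],[[0.0014,-0.05,0],[0,0,0],0],[[0.0014,-0.05,0],[0,0,0],0],[[0.0014,-0.05,0],[0,0,0],0]]'
python3 -m pendant '[[[0.0014,-0.05,0],[0,0,0],0],[[0.0014,-0.05,0],[0,0,0],0],[[0.0014,-0.05,0],[0,0,0],0],[[0.0014,-0.05,0],[0,0,0],0],[[0.0014,-0.05,0],[0,0,0],0],[[0.0014,-0.05,0],[0,0,0],0],[[0.0014,-0.05,0],[0,0,0],0],[[0.0014,-0.05,0],[0,0,0],0]]'
python3 -m pendant '[[[0.0014,-0.05,0],[0,0,0],0],[[0.0014,-0.05,0],[0,0,0],0],[[0.0014,-0.05,0],[0,0,0],0],[[0.0014,-0.05,0],[0,0,0],0],[[0,-0.05,0],[0,0,0],0],[[0,-0.028,0],[0,0,0],0],[[0,0,0],[0,0,0],0],[[0,0,0],[0,0,0],0]]'
python3 -m pendant '[[[0,0,0],[0,0,0],0],[[0,0,-0.03],[0,0,0],0],[[0,0,-0.04],[0,0,0],0],[[0,0,-0.05],[0,0,0],0],[[0,0,-0.05],[0,0,0],0],[[0,0,-0.04],[0,0,0],0],[[0,0,-0.03],[0,0,0],0],[[0,0,0],[0,0,0],0]]'
python3 - <<'E'
from h import *
f=bot.grab_frame("wrist"); cv2.imwrite("pics/w3.png",f["frame"]); P=cloud(f)
s=bot.sense();print(s["eef_pos"],s["eef_rot"],s["ft_force"])
for o in bot.outline_of("wrist","tray_blue"):
    Q=P[o["region"]];Q=Q[(Q[:,2]>.011)&(Q[:,2]<.02)];print(o["confidence"],o["centre"],circ(Q[:,:2]),np.nanmax(Q,0),np.nanmin(Q,0))
E
```

```text
t: 13.87
eef_pos: [0.388, 0.0973, 0.1928]
eef_rot: [-3.141, 0.001, 0.349]
ft_force: [-0.4, -0.6, -1.2]
opening: 0.0421
finger_force: 40.8
t: 14.53
eef_pos: [0.3935, -0.1022, 0.1928]
eef_rot: [-3.141, 0.001, 0.349]
ft_force: [0.5, 0.8, -0.7]
opening: 0.0417
finger_force: 40.8
t: 15.2
eef_pos: [0.3968, -0.2399, 0.193]
eef_rot: [-3.139, 0.001, 0.347]
ft_force: [-0.1, 0.9, -1.2]
opening: 0.0425
finger_force: 40.9
t: 15.87
eef_pos: [0.395, -0.2364, 0.0704]
eef_rot: [-3.134, 0.004, 0.351]
ft_force: [-0.5, 0.3, -1.2]
opening: 0.0419
finger_force: 40.9
[ 0.39617619 -0.23756288  0.07214787] [-3.13685155e+00  2.25715554e-03  3.50494762e-01] [-0.82255522 -0.57677237  0.07671557]
0.76 [330.7, 237.2] [ 0.3978276  -0.24210389  0.03392786] [ 0.43399301 -0.20581998  0.01734999] [ 0.37222348 -0.27904016  0.01100258]
```

```bash
python3 -m pendant '[[[0.002,-0.004,-0.012],[0,0,0],0],[[0,0,-0.014],[0,0,0],0],[[0,0,-0.014],[0,0,0],0],[[0,0,-0.014],[0,0,0],0],[[0,0,-0.01],[0,0,0],0],[[0,0,-0.006],[0,0,0],0],[[0,0,0],[0,0,0],0],[[0,0,0],[0,0,0],0]]'
python3 -m pendant '[[[0,0,-0.004],[0,0,0],0],[[0,0,0],[0,0,0],0],[[0,0,-0.002],[0,0,0],0],[[0,0,0],[0,0,0],0],[[0,0,0],[0,0,0],0],[[0,0,0],[0,0,0],0],[[0,0,0],[0,0,0],0],[[0,0,0],[0,0,0],0]]'
```

```text
t: 16.63
eef_pos: [0.3985, -0.2421, 0.0385]
eef_rot: [-3.141, 0.0, 0.349]
ft_force: [0.6, -0.1, -0.7]
opening: 0.0422
finger_force: 40.9
t: 17.3
eef_pos: [0.3987, -0.2422, 0.0359]
eef_rot: [3.141, -0.0, 0.349]
ft_force: [-0.4, -0.3, -1.1]
opening: 0.0422
finger_force: 40.9
```

```bash
python3 -m pendant '[[[0,0,-0.004],[0,0,0],0],[[0,0,0],[0,0,0],0],[[0,0,-0.002],[0,0,0],0],[[0,0,0],[0,0,0],0],[[0,0,0],[0,0,0],0],[[0,0,0],[0,0,0],0],[[0,0,0],[0,0,0],0],[[0,0,0],[0,0,0],0]]'
python3 -m pendant '[[[0,0,-0.004],[0,0,0],0],[[0,0,0],[0,0,0],0],[[0,0,0],[0,0,0],0],[[0,0,0],[0,0,0],0],[[0,0,0],[0,0,0],0],[[0,0,0],[0,0,0],0],[[0,0,0],[0,0,0],0],[[0,0,0],[0,0,0],0]]'
```

```text
t: 17.97
eef_pos: [0.3986, -0.2422, 0.0328]
eef_rot: [3.142, -0.0, 0.349]
ft_force: [-0.7, -0.0, -1.2]
opening: 0.0421
finger_force: 40.9
t: 18.63
eef_pos: [0.3989, -0.2425, 0.0311]
eef_rot: [3.141, -0.0, 0.349]
ft_force: [0.2, -0.0, 2.9]
opening: 0.0422
finger_force: 41.3
```

```bash
python3 -m pendant '[[[0,0,0],[0,0,0],0.7],[[0,0,0],[0,0,0],0.8],[[0,0,0],[0,0,0],1],[[0,0,0],[0,0,0],1],[[0,0,0],[0,0,0],1],[[0,0,0.02],[0,0,0],1],[[0,0,0.04],[0,0,0],1],[[0,0,0.06],[0,0,0],1]]'
python3 -m pendant '[[[0,0,0.06],[0,0,0],1],[[0,0,0.06],[0,0,0],1],[[0,0,0.06],[0,0,0],1],[[0,0,0.06],[0,0,0],1],[[0,0,0.04],[0,0,0],1],[[0,0,0.04],[0,0,0],1],[[0.02,0.02,0],[0,0,0],1],[[0.04,0.04,0],[0,0,0],1]]'
python3 -m pendant '[[[0.04,0.04,0],[0,0,0],1],[[0.04,0.04,0],[0,0,0],1],[[0.04,0.04,0],[0,0,0],1],[[0.04,0.04,0],[0,0,0],1],[[0.04,0.04,0],[0,0,0],1],[[0.04,0.04,0],[0,0,0],1],[[0.04,0.04,0],[0,0,0],1],[[0.04,0.04,0],[0,0,0],1]]'
python3 -m pendant '[[[0.04,0.04,0],[0,0,0],1],[[0.04,0.04,0],[0,0,0],1],[[0.04,0.04,0],[0,0,0],1],[[0.03,0.03,0],[0,0,0],1],[[0.03,0.02,0],[0,0,0],1],[[0,0,0],[0,0,0],1],[[0,0,0],[0,0,0],1],[[0,0,0],[0,0,0],1]]'
python3 m.py bottle_blue tray_blue
python3 - <<'E'
from h import *
f=bot.grab_frame("wrist"); cv2.imwrite("pics/w4.png",f["frame"]); P=cloud(f)
s=bot.sense();print(s["eef_pos"],s["eef_rot"],s["joints"])
for o in bot.outline_of("wrist","bottle_brown"):
    Q=P[o["region"]];zt=np.nanpercentile(Q[:,2],95);T=Q[Q[:,2]>zt-.008];print(o["confidence"],o["centre"],zt,np.nanmedian(T,0),(np.nanmax(T,0)+np.nanmin(T,0))/2)
Q=P.reshape(-1,3);Q=Q[(Q[:,2]>.06)&(np.hypot(Q[:,0]-.68,Q[:,1]-.03)>.045)&(np.hypot(Q[:,0]-.68,Q[:,1]-.03)<.12)&(Q[:,2]<.2)]
print(len(Q),Q[::max(1,len(Q)//8)].round(3))
E
```

```text
t: 19.3
eef_pos: [0.3965, -0.2404, 0.0896]
eef_rot: [-3.136, 0.003, 0.349]
ft_force: [0.6, -0.9, -0.2]
opening: 0.0854
finger_force: 0.0
t: 19.97
eef_pos: [0.4288, -0.2141, 0.2539]
eef_rot: [3.136, -0.002, 0.345]
ft_force: [0.5, 0.1, -0.5]
opening: 0.0853
finger_force: 0.0
t: 20.63
eef_pos: [0.5893, -0.0509, 0.2515]
eef_rot: [3.141, -0.0, 0.349]
ft_force: [0.8, -0.6, 0.1]
opening: 0.0856
finger_force: 0.0
t: 21.3
eef_pos: [0.6779, 0.0324, 0.2509]
eef_rot: [3.141, 0.001, 0.349]
ft_force: [-0.0, 0.5, 0.1]
opening: 0.0856
finger_force: 0.0
bottle_blue 0.56 [418. 292.] ztop 0.089 [ 0.3972 -0.2411  0.3963 -0.2421] 313
tray_blue 0.79 [405. 292.] ztop 0.018 [ 0.3976 -0.2395  0.034 ] 378
[0.67804495 0.03195552 0.25117316] [3.14145128e+00 5.69176186e-05 3.47663869e-01] [-8.01675591e-02  4.12595701e-01  1.23538859e+00 -1.52701053e-04
  1.49360150e+00  1.14297667e+00]
0.62 [320.7, 214.6] 0.13651275781079847 [0.68094297 0.03011429 0.1356544 ] [0.68008242 0.02990051 0.13324524]
139 [[0.774 0.102 0.084]
 [0.774 0.098 0.085]
 [0.772 0.102 0.074]
 [0.773 0.096 0.078]
 [0.771 0.095 0.084]
 [0.769 0.097 0.084]
 [0.77  0.094 0.07 ]
 [0.767 0.096 0.076]
 [0.766 0.097 0.066]]
```

View pics/w4.png

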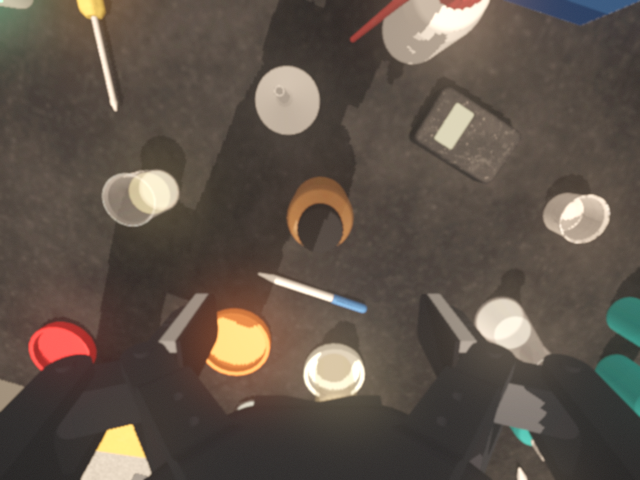

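The wrist view shows the blue and white bottles placed, with the brown bottle centred at (320,214) and clear space round it. I'll grip its cap.

```bash
python3 -m pendant '[[[0.004,-0.004,0],[0,0,0],1],[[0,0,-0.04],[0,0,0],1],[[0,0,-0.05],[0,0,0],1],[[0,0,-0.05],[0,0,0],1],[[0,0,-0.05],[0,0,0],1],[[0,0,-0.05],[0,0,0],1],[[0,0,-0.046],[0,0,0],1],[[0,0,0],[0,0,0],1]]'
python3 -m pendant '[[[0,0,0],[0,0,0],1],[[0,0,0],[0,0,0],0],[[0,0,0],[0,0,0],0],[[0,0,0],[0,0,0],0],[[0,0,0],[0,0,0],0],[[0,0,0],[0,0,0],0],[[0,0,0],[0,0,0],0],[[0,0,0],[0,0,0],0]]' 60
python3 -m pendant '[[[0,0,0.01],[0,0,0],0],[[0,0,0.03],[0,0,0],0],[[0,0,0.04],[0,0,0],0],[[0,0,0.04],[0,0,0],0],[[0,0,0.04],[0,0,0],0],[[0,0,0.04],[0,0,0],0],[[0,0,0.02],[0,0,0],0],[[0,0,0],[0,0,0],0]]'
```

```text
t: 22.22
eef_pos: [0.6761, 0.0307, 0.1012]
eef_rot: [-3.137, 0.011, 0.348]
ft_force: [-0.4, -1.1, -1.1]
opening: 0.0856
finger_force: 0.0
t: 22.88
eef_pos: [0.682, 0.0308, 0.1102]
eef_rot: [3.14, -0.003, 0.349]
ft_force: [-0.5, 1.2, 5.8]
opening: 0.0359
finger_force: 60.6
t: 23.55
eef_pos: [0.6819, 0.0307, 0.2203]
eef_rot: [3.14, -0.004, 0.349]
ft_force: [0.1, -0.7, -3.9]
opening: 0.036
finger_force: 60.8
```

```bash
python3 -m pendant '[[[-0.01,0.005,0],[0,0,0],0],[[-0.02,0.005,0],[0,0,0],0],[[-0.03,0.005,0],[0,0,0],0],[[-0.03,0.005,0],[0,0,0],0],[[-0.03,0.005,0],[0,0,0],0],[[-0.03,0.005,0],[0,0,0],0],[[-0.03,0.005,0],[0,0,0],0],[[-0.03,0.005,0],[0,0,0],0]]'
python3 -m pendant '[[[-0.03,0.005,0],[0,0,0],0],[[-0.03,0.005,0],[0,0,0],0],[[-0.03,0.005,0],[0,0,0],0],[[-0.03,0.005,0],[0,0,0],0],[[-0.03,0.005,0],[0,0,0],0],[[-0.03,0.006,0],[0,0,0],0],[[-0.026,0.006,0],[0,0,0],0],[[-0.01,0.005,0],[0,0,0],0]]'
python3 -m pendant '[[[0,0,0],[0,0,0],0],[[0,0,-0.02],[0,0,0],0],[[0,0,-0.03],[0,0,0],0],[[0,0,-0.03],[0,0,0],0],[[0,0,-0.03],[0,0,0],0],[[0,0,-0.03],[0,0,0],0],[[0,0,-0.02],[0,0,0],0],[[0,0,0],[0,0,0],0]]'
python3 - <<'E'
from h import *
f=bot.grab_frame("wrist"); cv2.imwrite("pics/w5.png",f["frame"]); P=cloud(f)
s=bot.sense();print(s["eef_pos"],s["eef_rot"],s["ft_force"])
for o in bot.outline_of("wrist","tray_orange"):
    Q=P[o["region"]];Q=Q[(Q[:,2]>.011)&(Q[:,2]<.02)];print(o["confidence"],o["centre"],circ(Q[:,:2]),np.nanmax(Q,0),np.nanmin(Q,0))
E
```

```text
t: 24.22
eef_pos: [0.5726, 0.0513, 0.2147]
eef_rot: [-3.139, 0.005, 0.349]
ft_force: [-0.2, 1.0, -5.4]
opening: 0.0363
finger_force: 60.7
t: 24.88
eef_pos: [0.4636, 0.0723, 0.215]
eef_rot: [-3.139, 0.006, 0.349]
ft_force: [-0.4, 0.4, -4.5]
opening: 0.036
finger_force: 60.6
t: 25.55
eef_pos: [0.4655, 0.0717, 0.1344]
eef_rot: [-3.139, 0.006, 0.348]
ft_force: [-0.4, -0.6, -4.7]
opening: 0.0358
finger_force: 60.7
[0.46654514 0.07169477 0.13589662] [-3.14013894  0.00379692  0.34854635] [-0.3383195   0.58391451 -4.45601116]
0.85 [323.3, 195.8] [0.46972743 0.07018626 0.0428374 ] [0.51488427 0.11552873 0.01700299] [0.43972662 0.02466366 0.01101072]
```

View pics/w5.png

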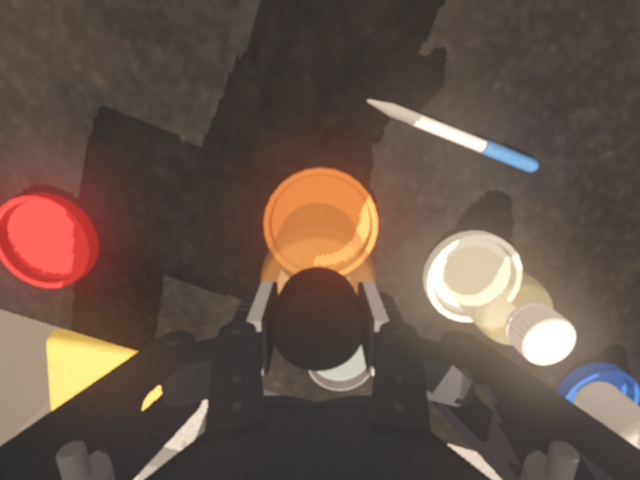

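The brown bottle hangs upright over the orange tray, which is at (321,223). Lowering now.

```bash
python3 -m pendant '[[[0.005,-0.001,-0.008],[0,0,0],0],[[0,0,-0.01],[0,0,0],0],[[0,0,-0.01],[0,0,0],0],[[0,0,-0.006],[0,0,0],0],[[0,0,-0.004],[0,0,0],0],[[0,0,0],[0,0,0],0],[[0,0,0],[0,0,0],0],[[0,0,0],[0,0,0],0]]'
python3 -m pendant '[[[0,0,-0.004],[0,0,0],0],[[0,0,0],[0,0,0],0],[[0,0,0],[0,0,0],0],[[0,0,0],[0,0,0],0],[[0,0,0],[0,0,0],0],[[0,0,0],[0,0,0],0],[[0,0,0],[0,0,0],0],[[0,0,0],[0,0,0],0]]'
```

```text
t: 26.32
eef_pos: [0.4703, 0.0713, 0.119]
eef_rot: [3.141, -0.0, 0.349]
ft_force: [0.0, -0.8, -4.4]
opening: 0.036
finger_force: 60.7
t: 26.98
eef_pos: [0.4701, 0.0713, 0.1168]
eef_rot: [3.142, -0.0, 0.349]
ft_force: [0.4, -0.4, -4.8]
opening: 0.0358
finger_force: 60.7
```

```bash
python3 -m pendant '[[[0,0,-0.003],[0,0,0],0],[[0,0,0],[0,0,0],0],[[0,0,0],[0,0,0],0],[[0,0,0],[0,0,0],0],[[0,0,0],[0,0,0],0],[[0,0,0],[0,0,0],0],[[0,0,0],[0,0,0],0],[[0,0,0],[0,0,0],0]]'
python3 -m pendant '[[[0,0,-0.003],[0,0,0],0],[[0,0,0],[0,0,0],0],[[0,0,0],[0,0,0],0],[[0,0,0],[0,0,0],0],[[0,0,0],[0,0,0],0],[[0,0,0],[0,0,0],0],[[0,0,0],[0,0,0],0],[[0,0,0],[0,0,0],0]]'
```

```text
t: 27.65
eef_pos: [0.4701, 0.0713, 0.1153]
eef_rot: [-3.142, -0.0, 0.349]
ft_force: [0.1, 0.6, -4.3]
opening: 0.0359
finger_force: 60.7
t: 28.32
eef_pos: [0.4705, 0.0713, 0.1141]
eef_rot: [3.141, -0.001, 0.349]
ft_force: [-0.7, 0.5, 0.5]
opening: 0.0364
finger_force: 61.0
```

```bash
python3 -m pendant '[[[0,0,-0.002],[0,0,0],0],[[0,0,0],[0,0,0],0.7],[[0,0,0],[0,0,0],0.8],[[0,0,0],[0,0,0],1],[[0,0,0],[0,0,0],1],[[0,0,0.02],[0,0,0],1],[[0,0,0.04],[0,0,0],1],[[0,0,0.06],[0,0,0],1]]'
python3 -m pendant '[[[0,0,0.06],[0,0,0],1],[[0,0,0.04],[0,0,0],1],[[0.004,0.03,0],[0,0,0],1],[[0.004,0.05,0],[0,0,0],1],[[0.004,0.05,0],[0,0,0],1],[[0.004,0.05,0],[0,0,0],1],[[0.004,0.05,0],[0,0,0],1],[[0.004,0.05,0],[0,0,0],1]]'
python3 -m pendant '[[[0.004,0.05,0],[0,0,0],1],[[0.004,0.05,0],[0,0,0],1],[[0.006,0.05,0],[0,0,0],1],[[0.006,0.05,0],[0,0,0],1],[[0.006,0.05,0],[0,0,0],1],[[0.006,0.05,0],[0,0,0],1],[[0.006,0.05,0],[0,0,0],1],[[0.006,0.04,0],[0,0,0],1]]'
python3 m.py bottle_brown tray_orange tray_red
python3 - <<'E'
from h import *
f=bot.grab_frame("wrist"); P=cloud(f)
s=bot.sense();print(s["eef_pos"],s["eef_rot"],s["joints"])
for o in bot.outline_of("wrist","bottle_red"):
    Q=P[o["region"]];zt=np.nanpercentile(Q[:,2],95);T=Q[Q[:,2]>zt-.008];print(o["confidence"],o["centre"],zt,np.nanmedian(T,0),(np.nanmax(T,0)+np.nanmin(T,0))/2)
E
```

```text
t: 28.98
eef_pos: [0.4676, 0.0713, 0.1713]
eef_rot: [-3.139, 0.006, 0.349]
ft_force: [-0.4, -0.2, 0.0]
opening: 0.0855
finger_force: 0.0
t: 29.65
eef_pos: [0.4822, 0.2125, 0.2236]
eef_rot: [3.141, -0.001, 0.349]
ft_force: [0.0, 0.1, -0.6]
opening: 0.0856
finger_force: 0.0
t: 30.32
eef_pos: [0.504, 0.4082, 0.2234]
eef_rot: [-3.141, -0.0, 0.35]
ft_force: [1.1, -0.4, 0.5]
opening: 0.0856
finger_force: 0.0
bottle_brown 0.71 [288. 256.] ztop 0.141 [0.4685 0.0715 0.4683 0.0718] 616
bottle_brown 0.65 [150. 244.] ztop 0.106 [0.5022 0.4075 0.503  0.4075] 544
tray_orange 0.78 [296. 268.] ztop 0.019 [0.4696 0.0707 0.0454] 462
tray_orange 0.57 [233. 193.] ztop 0.068 [0.6362 0.216  0.0307] 446
tray_red 0.95 [202. 294.] ztop 0.016 [0.3781 0.2811 0.0387] 822
tray_red 0.35 [300. 270.] ztop 0.047 [0.4702 0.0721 0.0423] 401
[0.5039428  0.40577632 0.22290575] [3.14095338e+00 5.25680715e-04 3.48865856e-01] [ 5.44537171e-01  3.63987653e-01  1.35948161e+00 -5.30996256e-04
  1.41876335e+00  1.76654806e+00]
0.89 [313.5, 221.0] 0.10626726318340594 [0.50317602 0.4087869  0.10538811] [0.50230019 0.40853963 0.10301358]
```

Brown is placed within about 1 mm. Now red, at (0.5025, 0.408).

```bash
python3 -m pendant '[[[-0.002,0.001,-0.04],[0,0,0],1],[[0,0,-0.05],[0,0,0],1],[[0,0,-0.05],[0,0,0],1],[[0,0,-0.05],[0,0,0],1],[[0,0,-0.05],[0,0,0],1],[[0,0,-0.05],[0,0,0],1],[[0,0,-0.05],[0,0,0],1],[[0,0,-0.03],[0,0,0],1]]'
python3 -m pendant '[[[0,0,0],[0,0,0],1],[[0,0,0],[0,0,0],0],[[0,0,0],[0,0,0],0],[[0,0,0],[0,0,0],0],[[0,0,0],[0,0,0],0],[[0,0,0],[0,0,0],0],[[0,0,0],[0,0,0],0],[[0,0,0],[0,0,0],0]]' 40
python3 -m pendant '[[[0,0,0.01],[0,0,0],0],[[0,0,0.03],[0,0,0],0],[[0,0,0.05],[0,0,0],0],[[0,0,0.05],[0,0,0],0],[[0,0,0.05],[0,0,0],0],[[0,0,0.02],[0,0,0],0],[[0,0,0],[0,0,0],0],[[0,0,0],[0,0,0],0]]'
```

```text
t: 31.28
eef_pos: [0.5017, 0.4044, 0.035]
eef_rot: [3.14, 0.004, 0.347]
ft_force: [-0.1, -1.2, -0.7]
opening: 0.0854
finger_force: 0.0
t: 31.95
eef_pos: [0.5047, 0.4078, 0.0404]
eef_rot: [-3.141, -0.004, 0.349]
ft_force: [-1.0, -0.6, 7.2]
opening: 0.0478
finger_force: 42.0
t: 32.62
eef_pos: [0.5028, 0.4067, 0.1424]
eef_rot: [3.142, 0.0, 0.349]
ft_force: [0.7, -0.6, -3.6]
opening: 0.0482
finger_force: 41.8
```

```bash
python3 -m pendant '[[[-0.01,-0.01,0],[0,0,0],0],[[-0.02,-0.02,0],[0,0,0],0],[[-0.025,-0.025,0],[0,0,0],0],[[-0.025,-0.025,0],[0,0,0],0],[[-0.025,-0.025,0],[0,0,0],0],[[-0.025,-0.025,0],[0,0,0],0],[[-0.025,-0.025,0],[0,0,0],0],[[-0.025,-0.025,0],[0,0,0],0]]'
python3 -m pendant '[[[-0.025,-0.025,0],[0,0,0],0],[[-0.025,-0.025,0],[0,0,0],0],[[-0.019,-0.022,0],[0,0,0],0],[[0,0,-0.02],[0,0,0],0],[[0,0,-0.04],[0,0,0],0],[[0,0,-0.04],[0,0,0],0],[[0,0,-0.03],[0,0,0],0],[[0,0,0],[0,0,0],0]]'
python3 - <<'E'
from h import *
f=bot.grab_frame("wrist"); cv2.imwrite("pics/w6.png",f["frame"]); P=cloud(f)
s=bot.sense();print(s["eef_pos"],s["eef_rot"],s["ft_force"])
for o in bot.outline_of("wrist","tray_red"):
    Q=P[o["region"]];Q=Q[(Q[:,2]>.011)&(Q[:,2]<.02)]
    if len(Q)>9: print(o["confidence"],o["centre"],circ(Q[:,:2]),np.nanmax(Q,0),np.nanmin(Q,0))
E
```

```text
t: 33.28
eef_pos: [0.4103, 0.3149, 0.1401]
eef_rot: [3.141, 0.005, 0.349]
ft_force: [-0.6, 0.4, -1.9]
opening: 0.048
finger_force: 41.8
t: 33.95
eef_pos: [0.3744, 0.2788, 0.0727]
eef_rot: [3.141, 0.011, 0.349]
ft_force: [-0.7, -1.6, -2.5]
opening: 0.0478
finger_force: 42.1
[0.37570074 0.27944748 0.07444132] [3.14083767 0.00777761 0.34870402] [ 0.77411211  0.35721134 -2.21160148]
0.72 [311.2, 224.5] [0.37824994 0.28105036 0.03687406] [0.41741335 0.32058507 0.01686201] [0.34585439 0.24173434 0.01102819]
```

View pics/w6.png

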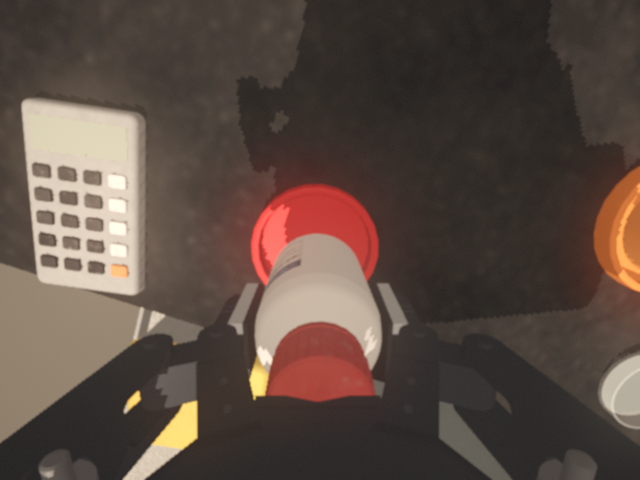

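The red bottle is held upright over the red tray, whose rim is centred near (315,245). I'll lower it.

```bash
python3 -m pendant '[[[0.001,0.002,-0.01],[0,0,0],0],[[0,0,-0.012],[0,0,0],0],[[0,0,-0.012],[0,0,0],0],[[0,0,-0.01],[0,0,0],0],[[0,0,-0.008],[0,0,0],0],[[0,0,-0.004],[0,0,0],0],[[0,0,0],[0,0,0],0],[[0,0,0],[0,0,0],0]]'
python3 -m pendant '[[[0,0,-0.003],[0,0,0],0],[[0,0,0],[0,0,0],0],[[0,0,0],[0,0,0],0],[[0,0,0],[0,0,0],0],[[0,0,0],[0,0,0],0],[[0,0,0],[0,0,0],0],[[0,0,0],[0,0,0],0],[[0,0,0],[0,0,0],0]]'
```

```text
t: 34.72
eef_pos: [0.3791, 0.2818, 0.0497]
eef_rot: [3.142, 0.0, 0.349]
ft_force: [-0.4, 0.5, -1.5]
opening: 0.0482
finger_force: 42.1
t: 35.38
eef_pos: [0.3791, 0.2818, 0.0483]
eef_rot: [-3.142, -0.0, 0.349]
ft_force: [0.1, 0.1, -2.6]
opening: 0.048
finger_force: 42.1
```

```bash
python3 -m pendant '[[[0,0,-0.004],[0,0,0],0],[[0,0,0],[0,0,0],0],[[0,0,0],[0,0,0],0],[[0,0,0],[0,0,0],0],[[0,0,0],[0,0,0],0],[[0,0,0],[0,0,0],0],[[0,0,0],[0,0,0],0],[[0,0,0],[0,0,0],0]]'
python3 -m pendant '[[[0,0,-0.004],[0,0,0],0],[[0,0,0],[0,0,0],0],[[0,0,0],[0,0,0],0],[[0,0,0],[0,0,0],0],[[0,0,0],[0,0,0],0],[[0,0,0],[0,0,0],0],[[0,0,0],[0,0,0],0],[[0,0,0],[0,0,0],0]]'
```

```text
t: 36.05
eef_pos: [0.3791, 0.2818, 0.0463]
eef_rot: [3.142, -0.0, 0.349]
ft_force: [0.3, -0.1, -2.0]
opening: 0.0477
finger_force: 42.1
t: 36.72
eef_pos: [0.3793, 0.2819, 0.0444]
eef_rot: [-3.142, -0.0, 0.349]
ft_force: [-0.4, 0.3, -0.5]
opening: 0.0475
finger_force: 42.2
```

Contact is starting. One more millimetre, then release and clear.

```bash
python3 -m pendant '[[[0,0,-0.002],[0,0,0],0],[[0,0,0],[0,0,0],0],[[0,0,0],[0,0,0],0.7],[[0,0,0],[0,0,0],0.8],[[0,0,0],[0,0,0],1],[[0,0,0],[0,0,0],1],[[0,0,0],[0,0,0],1],[[0,0,0.02],[0,0,0],1]]'
python3 -m pendant '[[[0,0,0.04],[0,0,0],1],[[0,0,0.06],[0,0,0],1],[[0,0,0.06],[0,0,0],1],[[0,0,0.06],[0,0,0],1],[[0,0,0.06],[0,0,0],1],[[0,0,0.06],[0,0,0],1],[[0,0,0],[0,0,0],1],[[0,0,0],[0,0,0],1]]'
python3 m.py
python3 -c "
from h import *
cv2.imwrite('pics/top9.png',bot.grab_frame('top')['frame'])"
```

```text
t: 37.38
eef_pos: [0.3773, 0.2809, 0.0518]
eef_rot: [3.141, 0.005, 0.349]
ft_force: [-0.1, -0.5, 0.3]
opening: 0.0854
finger_force: 0.0
t: 38.05
eef_pos: [0.3806, 0.2826, 0.2264]
eef_rot: [-3.141, -0.006, 0.349]
ft_force: [0.4, 0.2, -0.4]
opening: 0.0854
finger_force: 0.0
bottle_red 0.57 [198. 297.] ztop 0.111 [0.3771 0.2828 0.377  0.2663] 455
bottle_white 0.85 [475. 180.] ztop 0.107 [ 0.6775 -0.3931  0.6772 -0.3926] 553
bottle_white 0.65 [494. 214.] ztop 0.107 [ 0.5987 -0.4249  0.5997 -0.4262] 556
bottle_white 0.64 [440. 240.] ztop 0.107 [ 0.5212 -0.3025  0.522  -0.3032] 478
bottle_white 0.58 [344. 261.] ztop 0.111 [ 0.4734 -0.0658  0.4735 -0.0658] 424
bottle_blue 0.76 [417. 293.] ztop 0.088 [ 0.3973 -0.2412  0.3963 -0.2418] 309
bottle_brown 0.74 [286. 257.] ztop 0.141 [0.4683 0.0716 0.4685 0.0717] 599
tray_red 0.87 [213. 300.] ztop 0.017 [0.3772 0.278  0.0362] 345
tray_white 0.66 [339. 267.] ztop 0.017 [ 0.4703 -0.0637  0.0353] 301
tray_blue 0.73 [404. 293.] ztop 0.017 [ 0.3974 -0.2405  0.0336] 337
tray_blue 0.52 [343. 257.] ztop 0.111 [ 0.4769 -0.0668  0.0273] 401
tray_blue 0.29 [302. 266.] ztop 0.020 [0.4712 0.0708 0.0423] 350
tray_orange 0.6 [301. 268.] ztop 0.032 [0.4691 0.0714 0.0419] 391
tray_orange 0.42 [417. 293.] ztop 0.088 [ 0.3968 -0.2472  0.024 ] 325
beaker 0.79 [233. 194.] ztop 0.068 [0.6337 0.2109 0.63   0.2086] 420
flask 0.7 [412. 204.] ztop 0.103 [ 0.6194 -0.2405  0.6151 -0.238 ] 533
flask 0.29 [285. 256.] ztop 0.141 [0.4683 0.0716 0.4685 0.0717] 610
```

View pics/top9.png

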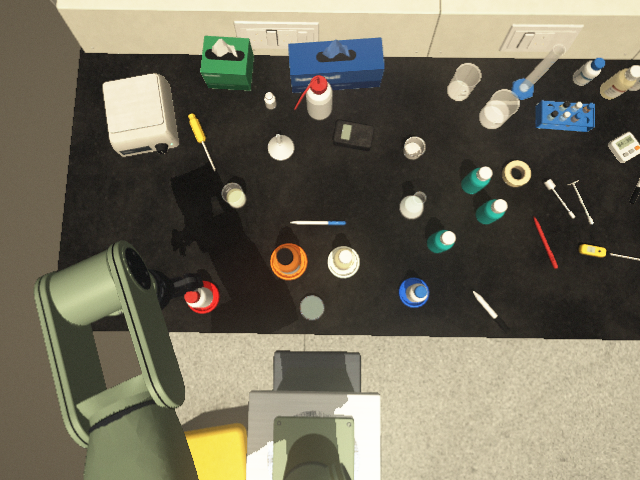

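The final top view shows red at (202,297), brown at (288,261), white at (343,261) and blue at (414,292), each upright in its own tray. Cap heights match bottles standing on the tray floors, and the beaker (234,195) and flask (412,205) have not moved.

```bash
python3 -c "
from cell import bot
print(bot.hand_in())"
```

```text
the job is handed in; nothing more can be done
None
```

All four bottles stand upright in their own trays, each within about 4 mm of the tray centre by the last top-camera measurement; the beaker and flask weren't moved, and the job was handed in at about 39 s (no verdict was returned).

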